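Prime the fixative perfusion pump and shut it off

TASK

Prime the white hand pump: press its blue plunger all the way down and let it come all the way back up, again and again, until the yellow-capped indicator pin stands fully out and its whole green band shows; only then push the red shut-off tab all the way along its rail towards the plunger side. Only press and push with the fingers: grasp nothing, do not touch the pin, let go of everything at the end, and leave the specimen cup, petri dish and dropper bottle standing where they are.

Things in the scene. Friction and masses are not known exactly. Their poses are not given: they have to be found in the camera images.
- pump: White pump fixed to the worktop. Origin at worktop level; x to its back (brass outlet), y to its left (plunger side), z up. Dark base plate x -81 to +57, y +-80 mm, 14 mm high; housing x -20 to +44, y +-67 mm, top at z = 58 mm. Plunger axis at x = 12, y = +36 mm; pin axis at x = 12, y = -40 mm; slide rail along y at x = -56 mm, its end stops at y = +-44 mm, rail top z = 22 mm.
- plunger_top (a point): Centre of the flat top of the blue mushroom plunger head (42 mm across, 14 mm thick); 102 mm above the worktop when up, 90 mm when fully down. Moves with the plunger.
- plunger (a joint): Depth in m: 0 = up, 0.012 = down at a firm stop. A spring returns it within 0.5 s; it resists with 3 to 4 N at the top, 5 to 6 N at the bottom, plus 2 to 3 N while it raises the pin. An inner ratchet raises the pin on down strokes only: 8 mm per full stroke (down to the stop, up to the top), the first one 4 to 12 mm; short strokes may do nothing, nor do strokes once the pin is fully out.
- pin_top (a point): Top of the indicator pin: 14 mm white rod with a 17 mm yellow cap; 68 mm above the worktop when fully in, 100 mm when fully out. Moves with the pin.
- pin (a joint): How far the indicator pin is out, in m: 0 = in, 0.032 = fully out, when the whole 6 mm green band at its foot stands above the steel collar. It starts somewhere between 0 and 0.013 and stays where the ratchet leaves it; it could be pushed back by a touch.
- slide_top (a point): Centre of the top of the red shut-off tab, an upright block 16 x 14 mm (x, y of the pump), from 22 to 62.5 mm above the worktop, at x = -56 mm in the pump's frame. Moves with the tab; at y = -15 mm in the pump's frame when fully open, +15 mm when shut.
- slide (a joint): Shut-off slide in m: 0 = open (pin side), 0.030 = shut, at its stop on the plunger side (+y of the pump). Starts between 0 and 0.006. Needs about 1.5 N and stays where it is left.
- cup: Specimen cup with yellow lid, 58 mm across, 75 mm high, loose on the worktop; origin under its centre. Leave alone.
- dish: Petri dish with lid, 62 mm across, 15 mm high, loose; origin under its centre. Leave alone.
- dropper_bottle: Small amber dropper bottle, 27 mm across, 83 mm high, loose; origin under its centre. Leave alone.

How it is judged:
By the outcome, as a careful person would: the job done as asked, in the order asked, and still so for the second after the job is handed in, with the robot touching nothing.
It also fails if it takes over 51 s, if anything falls off the work surface, if the arm or the gripper's body presses on something with over 40 N, if the wrist force passes 120 N, or if a joint passes its speed limit or range.

ROBOT

A 7-joint arm with a two-finger parallel gripper is mounted at the origin on a cart in front of the work surface, level with it; the furniture and walls round the work are solid. World frame = base frame: x ahead of the robot, y to its left, z up, the work surface at z = 0. Lengths are in mm, angles in degrees, forces in N, time in s.
With the tool pointing down it reaches from about 400 to 850 mm from the base axis. Payload 4.5 kg.
Tool frame: the origin (TCP) lies on the centre line of the jaws, within the pads' length; the fingertips stand 17 mm ahead of it and the grasp point (between the pads) lies 2 mm behind it; z points along the fingers, y is the direction in which the jaws open and shut (so a half turn about z gives the same grasp; the last joint's range is limited). The gripper opens to 88 mm and grips with 3 to 60 N. Pads are 18 mm wide; open, the fingers measure 123 mm over their backs; the gripper's body (75 mm by 187 mm) begins 45 mm behind the grasp point.
Start: joints at [-70.313, 39.483, -11.15, 89.685, 9.013, 51.709, -12.324], TCP at [190.523, 595.276, 255.743] pointing down, gripper open.
Joint ranges: [-172.22, 172.22], [-26.19, 119.32], [-84.43, 86.54], [7.71, 146.69], [-57.33, 237.33], [2.42, 119.75], [-152.13, 152.13]. Speed limits (degrees/s): [147.25, 147.25, 180, 180, 180, 180, 180].

INTERFACE

Orientations are given as [roll, pitch, yaw] about the fixed x, y, z axes, in that order (R = Rz(yaw) Ry(pitch) Rx(roll)).
In Python, from plant import get_state, cams, ticket gives the robot as it stands.
- The arm moves only by the tool step_arm, never from a script. Its argument "motion" is one flat list of numbers, 7 for each row, row after row: the gripper's target within -1 to 1 (fully open at 1, half-way at 0, shut at -1), then the shift along the tool's x, y, z in m, then the turn, a rotation vector about the tool's x, y, z in rad. A call has 1 to 5 rows; each row shifts and turns the commanded pose from where the row before left it, along the tool's axes as they then stand; what a row does not reach is not made up. A row lasts 1/8 s, in which the tool goes at most 62.5 mm and 10.7 degrees, less where a joint would pass 70% of its speed; a pose out of reach is approached as far as the arm can. A call with a gripper value outside its range is refused whole. The fingers move at their own pace and stop on an object; "squeeze" is the grip in N (left out, the last holds). Time passes only in rows, so rows that do not move let the fingers close. It gives the time, the measured TCP pose, the force and the opening at its end, in the units of the state.
- get_state(): the state, without advancing time (a new reading comes with each control period).
- cams.get_image(name): name is "scene" or "top" or "wrist"; returns (picture, depth): 384x512x3 uint8, red, green, blue; 384x512 float32, mm along the optical axis (not along the pixel's ray), 0 where there is no reading.
- cams.camera_model(name): a dict with "K" (3x3 intrinsics, pixels), "R" (3x3) and "t" (3): a world point X has camera coordinates R X + t. Camera axes: x right, y down, z forward; pixel columns grow to the right and rows downward; lengths in mm; the calibration is good to about 2 mm. A picture is of the moment at which its call begins: read the wrist's pose just before it. camera_model takes no time and is no camera call; for the wrist camera it gives the pose at the moment of the call.
- ticket.finish_job(): hands the job in, once; it reports no verdict.
The state is a dict: "t": time; "qpos": joint angles; "dq": joint speeds; "tau": joint torques, N m; "tool_pos": TCP position; "orientation": TCP orientation; "ft_force": force on the tool from outside, world axes, zero at the start; "torque": the same for the moment, N m; "grip_width": finger opening in mm.
Only numpy, scipy, OpenCV 4.12 (cv2) and the standard library are available. Lean on these libraries where they do the work, as an engineer would, in place of code of your own. Each camera call takes 0.05 s, during which the arm holds its last target. There are 200 camera calls.

## Working session

There is one attempt and no reset: what is moved stays moved. The work goes in short steps, Python scripts to look and compute and a tool call to move; the robot and the scene stay as the last step left them, time stands still between calls to the robot, and variables do not carry over. Pictures are saved under pics/ and viewed, about 8 in all and at most 12, crops included, and the job is handed in when it is done.

Besides the shell and the picture viewer there is one more tool, called after "Emit:" as name(argument=value, ...) on one line, values as JSON. step_arm: Moves the arm, as the interface text tells. Its arguments: {"type":"object","properties":{"motion":{"type":"array","items":{"type":"number"}},"squeeze":{"type":"number"}},"required":["motion"]}

```bash
mkdir -p pics; ls; python3 - <<'E'
from plant import get_state, cams
import cv2,numpy as np
s=get_state();print(s)
ims=[]
for n in("scene","top"):
    im,d=cams.get_image(n);np.savez(f"pics/{n}0.npz",im=im,d=d)
    cv2.imwrite(f"pics/{n}0.png",cv2.resize(im[:,:,::-1],(800,600),interpolation=cv2.INTER_CUBIC))
    m=cams.camera_model(n);print(n,m)
E
```

```text
pics
{'t': 0.0, 'qpos': array([-70.31280512,  39.53408002, -11.1455975 ,  89.74791375,
         9.01232503,  51.70825787, -12.32434406]), 'dq': array([ 0.03953585,  0.06175662, -0.11300935,  0.0159878 , -0.00943051,
        0.00926809,  0.07445723]), 'tau': array([ 3.46834412e-06, -5.27551174e+01, -1.26701206e+00, -1.53427541e+01,
       -5.26075065e-02,  6.41572216e-03,  1.69402110e-04]), 'tool_pos': array([190.39278054, 594.63626171, 254.88642618]), 'orientation': array([-1.79891895e+02,  7.03270554e-03,  1.62254999e+02]), 'ft_force': array([-0.00325509, -0.39592774,  0.23091445]), 'torque': array([-0.01456838,  0.00754213,  0.00041714]), 'grip_width': 88.24498435119021}
scene {'K': array([[391.62865799,   0.        , 253.47994374],
       [  0.        , 391.62865799, 190.4150742 ],
       [  0.        ,   0.        ,   1.        ]]), 'R': array([[-0.62144972, -0.78344875, -0.00287926],
       [-0.45382942,  0.36297886, -0.81380907],
       [ 0.63862281, -0.50443473, -0.5811252 ]]), 't': array([399.46907379, 304.97741172, 632.69762654])}
top {'K': array([[449.3130271 ,   0.        , 262.8415904 ],
       [  0.        , 449.3130271 , 191.05039785],
       [  0.        ,   0.        ,   1.        ]]), 'R': array([[ 0.00268658, -0.99998866,  0.00393279],
       [-0.98830718, -0.00325473, -0.15244124],
       [ 0.15245232, -0.00347726, -0.98830471]]), 't': array([ 68.580931  , 567.50884809, 917.70191507])}
```

View pics/top0.png

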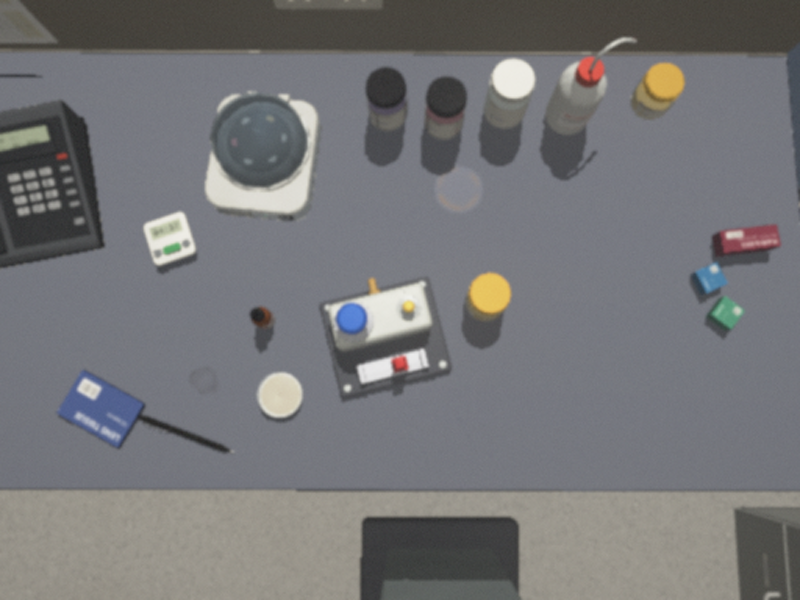

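View pics/scene0.png

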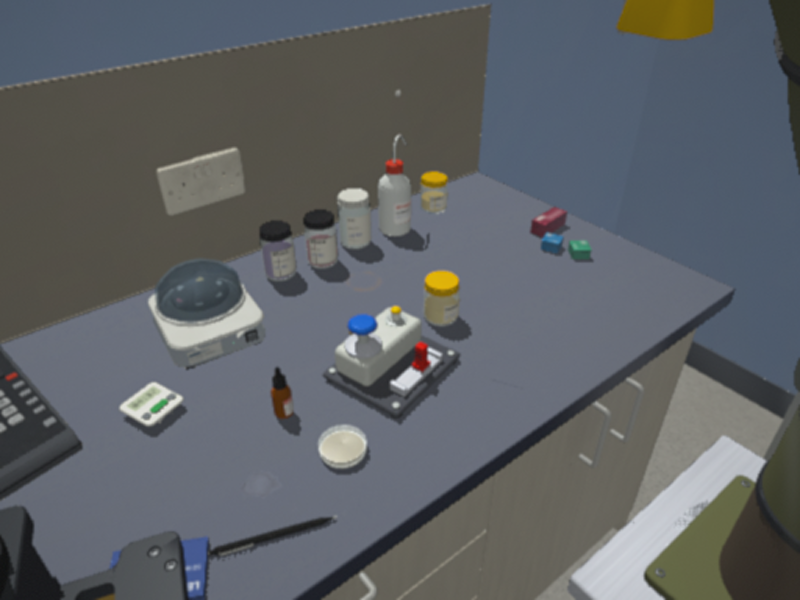

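The top view shows the plunger at (351,319), the pin at (409,307), the tab at (400,363), and plate corners at (321,300), (429,279), (451,369) and (342,397). The scene view shows the plunger at (362,324), the pin at (396,309) and the tab at (421,346). Next I fit the pump's pose to these.

```bash
cat > h.py <<'E'
import numpy as np, cv2
from scipy.optimize import least_squares
from scipy.spatial.transform import Rotation as Rn
from plant import get_state, cams
def proj(m,X):
    c=np.asarray(X)@m["R"].T+m["t"]; p=c@m["K"].T; return p[:,:2]/p[:,2:]
def P2W(p,X):
    c,s=np.cos(p[2]),np.sin(p[2]); X=np.asarray(X,float)
    return np.c_[p[0]+c*X[:,0]-s*X[:,1],p[1]+s*X[:,0]+c*X[:,1],X[:,2]]
def ray(m,uv,z):
    d=m["R"].T@np.linalg.solve(m["K"],[uv[0],uv[1],1]);o=-m["R"].T@m["t"]
    return o+d*(z-o[2])/d[2]
E
python3 - <<'E'
from h import *
T=[((12,36,102),(351,318)),((57,80,14),(321,300)),((57,-80,14),(429,279)),((-81,-80,14),(451,369)),((-81,80,14),(342,397))]
S=[((12,36,102),(362,324))]
mt,ms=cams.camera_model("top"),cams.camera_model("scene")
px=lambda uv:(np.array(uv)+.5)/1.5625-.5
def res(p):
    r=[]
    for m,L in((mt,T),(ms,S)):
        X=P2W(p[:3],[a for a,_ in L]);r.append(proj(m,X)-px([b for _,b in L]))
    # tab: y unknown p[3]; pin height p[4]
    tab=P2W(p[:3],[(-56,p[3],62.5)]);pin=P2W(p[:3],[(12,-40,p[4])])
    for X,a,b in((tab,(400,361),(421,346)),(pin,(409,306),(396,309))):
        r+= [proj(mt,X)-px([a]),proj(ms,X)-px([b])]
    return np.vstack(r).ravel()
f=least_squares(res,[600,0,.2,-10,75],loss="soft_l1")
p=f.x;print(p,np.degrees(p[2]));print(res(p).reshape(-1,2).round(1))
print(P2W(p,[(12,36,102),(12,-40,80),(-56,p[3],62)]).round(1))
for n,uv,z in(("cup",(489,290),75),("dish",(280,394),15),("bottle",(260,315),83)):print(n,ray(mt,px(uv),z).round())
E
```

```text
[ 531.27814368  108.69844543 -137.993413    -11.17261381   78.81235409] -7906.440165622894
[[ 0.3 -0.7]
 [-1.3  0.8]
 [ 0.2 -2.3]
 [ 1.1  0.9]
 [-1.1  0.2]
 [-0.3 -1.6]
 [-0.   0.8]
 [ 0.1 -0.2]
 [ 0.2 -0. ]
 [-0.2  0. ]]
[[534.5 146.5 102. ]
 [552.3  72.6  80. ]
 [479.5  84.7  62. ]]
cup [575. -33.  75.]
dish [438. 251.  15.]
bottle [539. 268.  83.]
```

Residuals are about 1 px and the yaw is 13.6°. I'll write a helper that turns targets into tool-axis rows.

```bash
cat >> h.py <<'E'
def plan(target,yaw,n,grip=-1):
    s=get_state();R=Rn.from_euler("xyz",s["orientation"],degrees=True);p=s["tool_pos"]
    G=Rn.from_euler("xyz",[180,0,yaw],degrees=True)
    w=(R.inv()*G).as_rotvec()/n; d=(np.asarray(target)-p)/n/1000
    for i in range(n):
        Ri=R*Rn.from_rotvec(w*i)
        print([grip]+[float(x) for x in Ri.inv().apply(d).round(4)]+[float(x) for x in w.round(3)])
E
python3 -c "
from h import *
plan([500,140,230],-166.4,10)"
```

```text
[-1, -0.0433, -0.0339, 0.0026, -0.0, -0.0, -0.055]
[-1, -0.0414, -0.0362, 0.0026, -0.0, -0.0, -0.055]
[-1, -0.0394, -0.0384, 0.0026, -0.0, -0.0, -0.055]
[-1, -0.0372, -0.0405, 0.0025, -0.0, -0.0, -0.055]
[-1, -0.035, -0.0425, 0.0025, -0.0, -0.0, -0.055]
[-1, -0.0326, -0.0443, 0.0025, -0.0, -0.0, -0.055]
[-1, -0.0301, -0.046, 0.0025, -0.0, -0.0, -0.055]
[-1, -0.0275, -0.0476, 0.0025, -0.0, -0.0, -0.055]
[-1, -0.0249, -0.0491, 0.0025, -0.0, -0.0, -0.055]
[-1, -0.0222, -0.0503, 0.0025, -0.0, -0.0, -0.055]
```

Emit:
step_arm(motion=[-1,-0.043,-0.034,0.0026,0,0,-0.055,-1,-0.041,-0.036,0.0026,0,0,-0.055,-1,-0.039,-0.038,0.0026,0,0,-0.055,-1,-0.037,-0.0405,0.0025,0,0,-0.055,-1,-0.035,-0.0425,0.0025,0,0,-0.055])

```text
t: 0.72
tool_pos: [345.0, 367.1, 242.7]
orientation: [-180.0, -0.0, 178.1]
ft_force: [0.4, -0.2, 0.4]
grip_width: 40.2
```

Emit:
step_arm(motion=[-1,-0.033,-0.044,0.0025,0,0,-0.055,-1,-0.03,-0.046,0.0025,0,0,-0.055,-1,-0.0275,-0.0476,0.0025,0,0,-0.055,-1,-0.025,-0.049,0.0025,0,0,-0.055,-1,-0.022,-0.05,0.0025,0,0,-0.055])

```text
t: 1.35
tool_pos: [500.3, 140.7, 230.1]
orientation: [180.0, -0.0, -166.1]
ft_force: [0.7, -0.3, -0.1]
grip_width: 0.9
```

Emit:
step_arm(motion=[-1,0,0,0,0,0,0,-1,0,0,0,0,0,0])

```text
t: 1.6
tool_pos: [499.1, 143.0, 230.2]
orientation: [179.9, -0.0, -166.2]
ft_force: [-0.3, -0.1, -0.3]
grip_width: 0.5
```

```bash
python3 - <<'E'
from h import *
s=get_state();m=cams.camera_model("wrist");im,d=cams.get_image("wrist")
print(s["tool_pos"],s["orientation"],s["ft_force"],s["grip_width"])
np.savez("pics/w1.npz",im=im,d=d,**m)
p=[531.28,108.70,np.radians(13.56)]
print(proj(m,P2W(p,[(12,36,102),(12,-40,78),(-56,-11,62.5)]))*1.5625)
cv2.imwrite("pics/w1.png",cv2.resize(im[:,:,::-1],(800,600),interpolation=cv2.INTER_CUBIC))
E
```

```text
[499.08302657 142.97195087 230.22762599] [ 1.79941832e+02 -3.32363692e-02 -1.66243189e+02] [-0.27161338 -0.07912289 -0.3442921 ] 0.5424808473822245
[[393.2699402  347.99887208]
 [268.03004772 332.58054114]
 [315.39398793 216.48139833]]
```

View pics/w1.png

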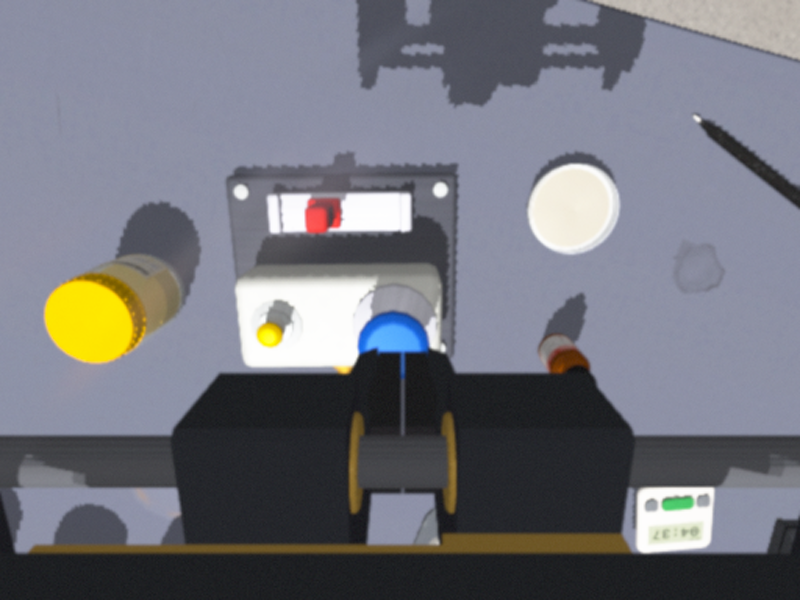

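The wrist view agrees with the fit: plunger centre about (393,348), pin (270,334), tab (317,217). Now I move above the plunger.

```bash
python3 -c "
from h import *
plan([534.5,146.5,125],-166.44,4)"
```

```text
[-1, -0.0089, -0.0015, 0.0263, 0.0, -0.0, 0.001]
[-1, -0.0089, -0.0015, 0.0263, 0.0, -0.0, 0.001]
[-1, -0.0089, -0.0015, 0.0263, 0.0, -0.0, 0.001]
[-1, -0.0088, -0.0015, 0.0263, 0.0, -0.0, 0.001]
```

Emit:
step_arm(motion=[-1,-0.0089,-0.0015,0.0263,0,0,0.001,-1,-0.0089,-0.0015,0.0263,0,0,0.001,-1,-0.0089,-0.0015,0.0263,0,0,0.001,-1,-0.0088,-0.0015,0.0263,0,0,0.001,-1,0,0,0,0,0,0], squeeze=10)

```text
t: 2.28
tool_pos: [534.0, 146.6, 123.9]
orientation: [180.0, -0.2, -166.3]
ft_force: [-0.8, 0.1, 2.1]
grip_width: 0.4
```

Emit:
step_arm(motion=[-1,0,0,0.006,0,0,0,-1,0,0,0.006,0,0,0,-1,0,0,0.006,0,0,0,-1,0,0,0.002,0,0,0,-1,0,0,0,0,0,0])

```text
t: 2.9
tool_pos: [535.4, 146.4, 107.4]
orientation: [179.9, 0.1, -166.4]
ft_force: [-3.3, 0.7, 11.5]
grip_width: 0.5
```

Emit:
step_arm(motion=[-1,0,0,0.003,0,0,0,-1,0,0,0,0,0,0])

```text
t: 3.15
tool_pos: [535.4, 146.4, 107.1]
orientation: [180.0, 0.2, -166.4]
ft_force: [-8.8, -0.4, 36.2]
grip_width: 0.2
```

Emit:
step_arm(motion=[-1,0,0,-0.008,0,0,0,-1,0,0,-0.008,0,0,0,-1,0,0,-0.008,0,0,0,-1,0,0,0,0,0,0,-1,0,0,0,0,0,0])

```text
t: 3.78
tool_pos: [535.4, 144.6, 125.8]
orientation: [-180.0, -0.0, -166.5]
ft_force: [0.7, -0.2, 0.7]
grip_width: 0.4
```

```bash
python3 - <<'E'
from h import *
s=get_state();print(s["tool_pos"],s["ft_force"])
im,d=cams.get_image("scene")
cv2.imwrite("pics/s1.png",cv2.resize(im[180:280,190:310,::-1],(720,600),interpolation=cv2.INTER_CUBIC))
m=cams.camera_model("scene");p=[531.28,108.70,np.radians(13.56)]
for z in(58,68,76,84,92,100):print(z,(proj(m,P2W(p,[(12,-40,z)]))-[190,180])*6)
E
```

```text
[535.38718016 144.56258489 125.83316144] [ 0.72692348 -0.22899579  0.6710959 ]
58 [[378.72191028 148.45664393]]
68 [[378.6337131  127.97531727]]
76 [[378.56233949 111.4007936 ]]
84 [[378.4902285   94.65503157]]
92 [[378.41736862  77.73536371]]
100 [[378.34374814  60.63906684]]
```

View pics/s1.png

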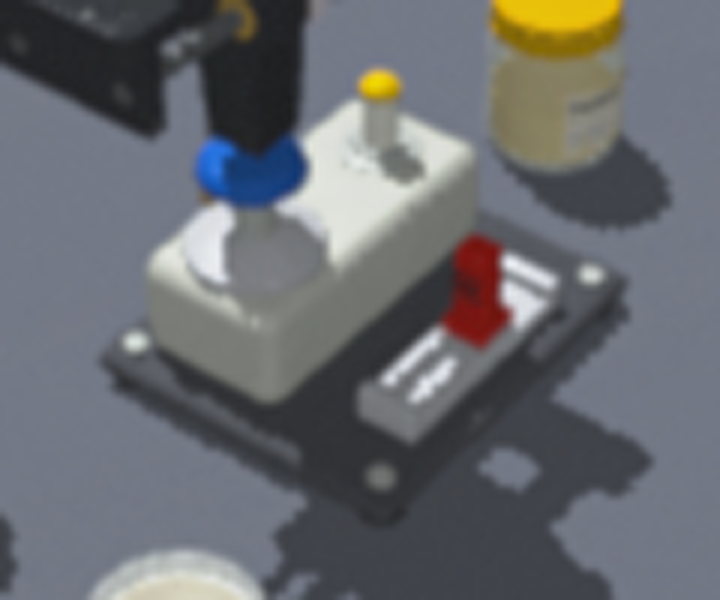

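The plunger reached its stop (TCP 107.1). The scene crop shows the plunger back up with its head at (250,170), and the pin's cap top at about (379,75), so z ≈ 92 and it is not out yet. I'll do two more full strokes.

Emit:
step_arm(motion=[-1,0,0.001,0.007,0,0,0,-1,0,0.001,0.006,0,0,0,-1,0,0,0.006,0,0,0,-1,0,0,0.003,0,0,0,-1,0,0,0,0,0,0])

```text
t: 4.45
tool_pos: [535.5, 145.8, 107.2]
orientation: [-179.8, 0.1, -166.5]
ft_force: [-5.5, -4.3, 33.0]
grip_width: 0.4
```

Emit:
step_arm(motion=[-1,0,0,-0.007,0,0,0,-1,0,0,-0.008,0,0,0,-1,0,0,-0.007,0,0,0,-1,0,0,0,0,0,0,-1,0,0,0,0,0,0])

```text
t: 5.08
tool_pos: [534.6, 147.2, 125.8]
orientation: [180.0, -0.0, -166.4]
ft_force: [-0.2, -0.3, -0.0]
grip_width: 0.2
```

Emit:
step_arm(motion=[-1,0,0,0.007,0,0,0,-1,0,0,0.006,0,0,0,-1,0,0,0.006,0,0,0,-1,0,0,0.003,0,0,0,-1,0,0,0,0,0,0])

```text
t: 5.7
tool_pos: [535.1, 147.3, 107.1]
orientation: [-179.9, 0.1, -166.4]
ft_force: [-5.7, -2.6, 32.4]
grip_width: 0.3
```

Emit:
step_arm(motion=[-1,0,0,-0.007,0,0,0,-1,0,0,-0.008,0,0,0,-1,0,0,-0.008,0,0,0,-1,0,0,0,0,0,0,-1,0,0,0,0,0,0])

```text
t: 6.32
tool_pos: [534.7, 146.7, 126.8]
orientation: [-180.0, -0.1, -166.5]
ft_force: [-0.0, -0.6, 0.0]
grip_width: 0.3
```

```bash
python3 - <<'E'
from h import *
s=get_state();print(s["tool_pos"],s["ft_force"])
im,d=cams.get_image("scene")
cv2.imwrite("pics/s2.png",cv2.resize(im[180:230,220:280,::-1],(720,600),interpolation=cv2.INTER_CUBIC))
E
```

```text
[534.74381088 146.70503965 126.76614284] [-0.02824937 -0.5560609   0.04015221]
```

View pics/s2.png

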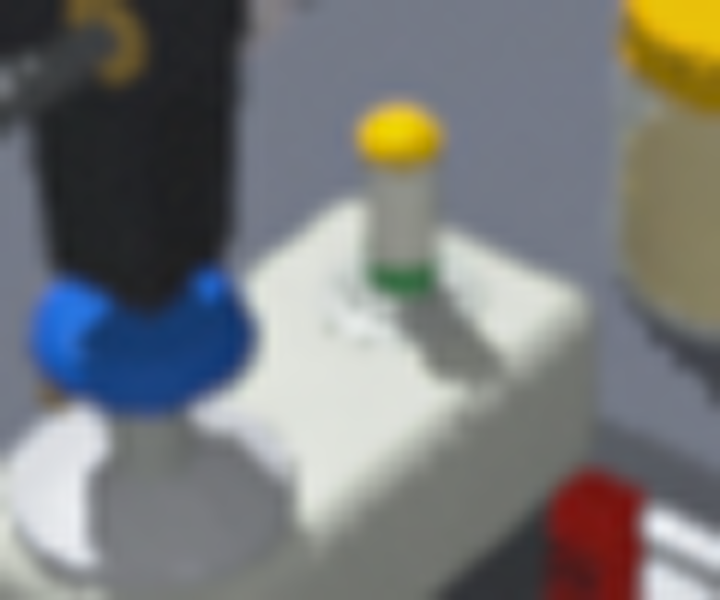

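The green band now shows at (400,278) with the cap top at row 103. I'll do one more stroke at least: if the cap doesn't move, the pin is fully out.

Emit:
step_arm(motion=[-1,0,0,0.007,0,0,0,-1,0,0,0.007,0,0,0,-1,0,0,0.006,0,0,0,-1,0,0,0.003,0,0,0,-1,0,0,0,0,0,0])

```text
t: 7.0
tool_pos: [535.2, 147.0, 107.2]
orientation: [-179.9, 0.1, -166.5]
ft_force: [-5.2, -3.0, 31.9]
grip_width: 0.4
```

Emit:
step_arm(motion=[-1,0,0,-0.007,0,0,0,-1,0,0,-0.008,0,0,0,-1,0,0,-0.008,0,0,0,-1,0,0,0,0,0,0,-1,0,0,0,0,0,0])

```text
t: 7.62
tool_pos: [534.7, 146.8, 126.8]
orientation: [180.0, -0.0, -166.5]
ft_force: [0.4, 0.7, 0.4]
grip_width: 0.5
```

```bash
python3 - <<'E'
from h import *
s=get_state();print(s["tool_pos"],s["ft_force"])
im,d=cams.get_image("scene")
a=cv2.resize(im[180:230,240:270,::-1],(360,600),interpolation=cv2.INTER_CUBIC)
b=cv2.resize(cv2.imread("pics/s2.png")[:,240:600],(360,600))
cv2.imwrite("pics/s3.png",np.hstack([b,a]))
p=[531.28,108.70,np.radians(13.56)]
# tab waypoint: beside tab on -y side, then height
print(P2W(p,[(-56,-45,100),(-56,-45,65),(-56,-9.5,65)]).round(1))
plan(P2W(p,[(-56,-45,145)])[0],-166.44,4)
E
```

```text
[534.72970545 146.783844   126.77078342] [0.37680227 0.65498493 0.35786986]
[[487.4  51.8 100. ]
 [487.4  51.8  65. ]
 [479.1  86.3  65. ]]
[-1, 0.0171, -0.0203, -0.0045, -0.0, -0.0, -0.0]
[-1, 0.0171, -0.0203, -0.0046, -0.0, -0.0, -0.0]
[-1, 0.0171, -0.0203, -0.0046, -0.0, -0.0, -0.0]
[-1, 0.0171, -0.0203, -0.0046, -0.0, -0.0, -0.0]
```

View pics/s3.png

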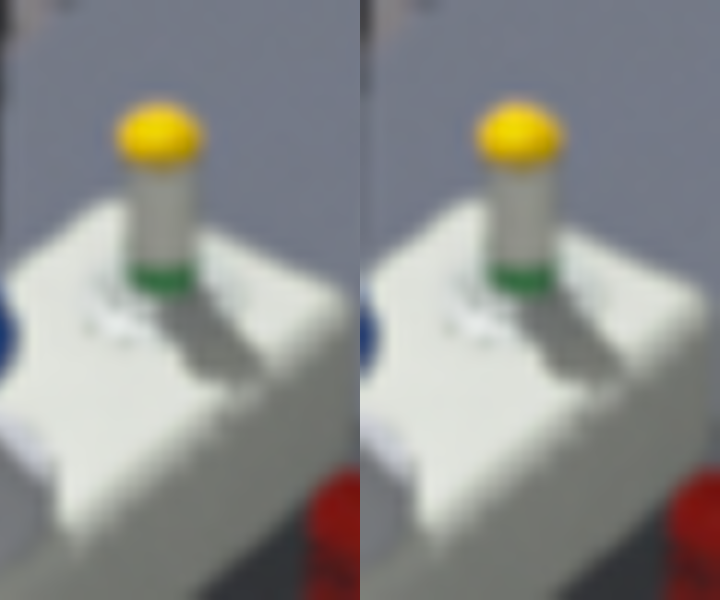

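The two frames are identical (cap top at row 103, green band at row 278), so the pin is fully out. I move to the pin side of the tab, rising first, and then descend.

Emit:
step_arm(motion=[-1,0.017,-0.02,-0.009,0,0,0,-1,0.017,-0.02,-0.009,0,0,0,-1,0.017,-0.02,0,0,0,0,-1,0.0174,-0.021,0,0,0,0,-1,0,0,0,0,0,0])

```text
t: 8.3
tool_pos: [486.3, 49.9, 144.8]
orientation: [-179.9, -0.2, -166.6]
ft_force: [1.1, 0.4, 0.4]
grip_width: 0.4
```

Emit:
step_arm(motion=[-1,0,0,0.02,0,0,0,-1,0,0,0.02,0,0,0,-1,0,0,0.02,0,0,0,-1,0,0,0.015,0,0,0,-1,0,0,0,0,0,0])

```text
t: 8.93
tool_pos: [487.5, 53.6, 69.2]
orientation: [180.0, -0.1, -166.4]
ft_force: [0.6, 0.0, -1.0]
grip_width: 0.2
```

```bash
python3 - <<'E'
from h import *
s=get_state();p=[531.28,108.70,np.radians(13.56)]
plan(P2W(p,[(-56,-45,66)])[0],-166.44,1)
plan(P2W(p,[(-56,-9.5,66)])[0],-166.44,1)
im,d=cams.get_image("scene")
cv2.imwrite("pics/s4.png",cv2.resize(im[180:280,190:310,::-1],(720,600),interpolation=cv2.INTER_CUBIC))
E
```

```text
[-1, 0.0005, -0.0017, 0.0032, 0.001, -0.001, 0.001]
[-1, 0.0005, 0.0338, 0.0032, 0.001, -0.001, 0.001]
```

View pics/s4.png

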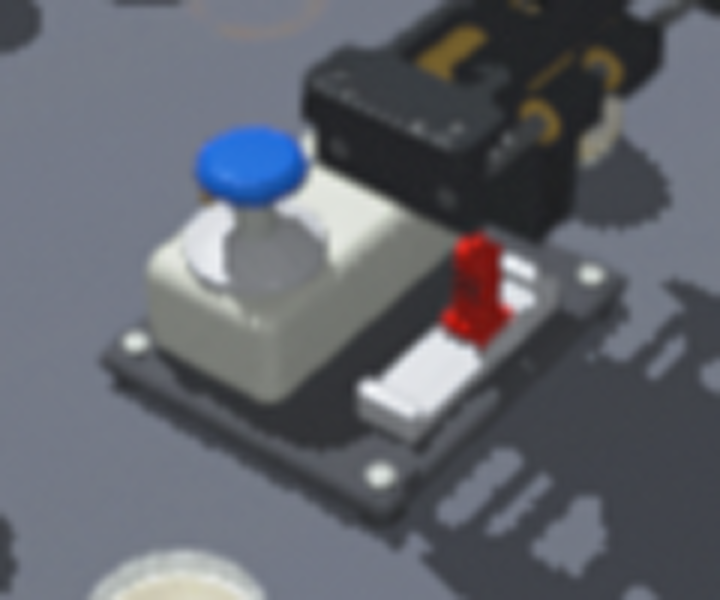

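The tab stands at (478,285) with the fingers behind it on the pin side. The gripper body is clear of the plunger. Now I push.

Emit:
step_arm(motion=[-1,0,0.006,0.002,0,0,0,-1,0,0.007,0,0,0,0,-1,0,0.007,0,0,0,0,-1,0,0.006,0,0,0,0,-1,0,0,0,0,0,0])

```text
t: 9.6
tool_pos: [481.3, 78.4, 68.4]
orientation: [180.0, 0.0, -166.4]
ft_force: [-0.4, -0.2, 0.8]
grip_width: 0.9
```

Emit:
step_arm(motion=[-1,0,0.005,0,0,0,0,-1,0,0.003,0,0,0,0,-1,0,0,0,0,0,0])

```text
t: 9.98
tool_pos: [479.3, 85.6, 68.2]
orientation: [180.0, -0.0, -166.4]
ft_force: [0.0, -0.3, 0.3]
grip_width: 0.6
```

Emit:
step_arm(motion=[-1,0,0.003,0,0,0,0,-1,0,0.003,0,0,0,0,-1,0,0,0,0,0,0])

```text
t: 10.35
tool_pos: [478.5, 88.5, 68.3]
orientation: [-179.8, -0.1, -166.6]
ft_force: [2.2, -6.1, 1.6]
grip_width: 0.3
```

```bash
python3 - <<'E'
from h import *
s=get_state();print(s["tool_pos"],s["ft_force"])
im,d=cams.get_image("scene")
cv2.imwrite("pics/s5.png",cv2.resize(im[180:280,190:310,::-1],(720,600),interpolation=cv2.INTER_CUBIC))
m=cams.camera_model("scene");p=[531.28,108.70,np.radians(13.56)]
for y in(-15,-11,15):print(y,(proj(m,P2W(p,[(-56,y,62.5)]))-[190,180])*6)
E
```

```text
[478.50990195  88.46143176  68.25048035] [ 2.19794387 -6.14956144  1.59891011]
-15 [[482.57980582 241.00935573]]
-11 [[476.14927443 246.56199608]]
15 [[433.39876735 283.47623793]]
```

View pics/s5.png

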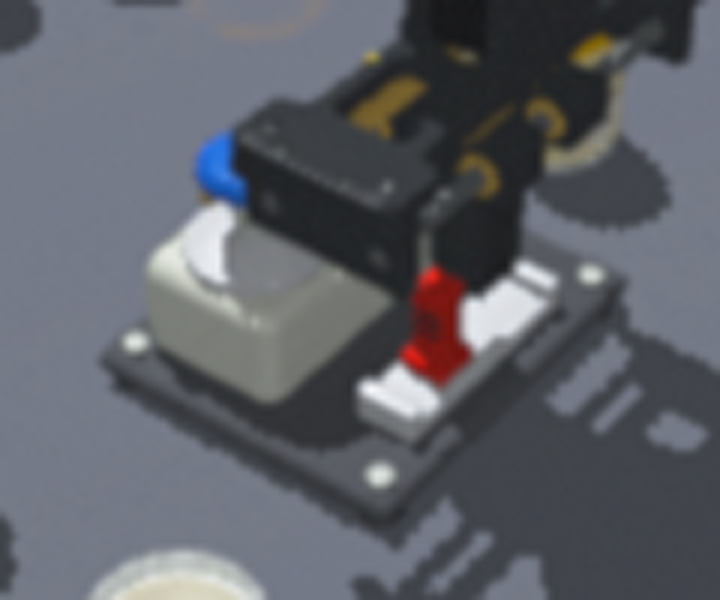

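The tab has moved to about (437,280); 433 is predicted when shut. I push a little further to confirm the stop.

Emit:
step_arm(motion=[-1,0,0.002,0,0,0,0,-1,0,0.001,0,0,0,0,-1,0,0,0,0,0,0])

```text
t: 10.78
tool_pos: [478.3, 88.8, 68.3]
orientation: [-179.6, -0.1, -166.8]
ft_force: [4.0, -10.7, 2.4]
grip_width: 0.6
```

The stop is firm: force rose to 11 N with almost no motion. I back off along the rail, then rise and retreat.

Emit:
step_arm(motion=[-1,0,-0.008,0,0,0,0,-1,0,-0.01,0,0,0,0,-1,0,0,-0.02,0,0,0,-1,0,0,-0.04,0,0,0,-1,0,0,-0.04,0,0,0])

```text
t: 11.4
tool_pos: [481.2, 76.8, 169.1]
orientation: [179.9, -0.0, -166.4]
ft_force: [0.3, -0.4, -0.9]
grip_width: 0.4
```

Emit:
step_arm(motion=[-1,0,0,-0.04,0,0,0,-1,0.02,-0.05,0,0,0,0,-1,0.02,-0.05,0,0,0,0,-1,0,-0.05,0,0,0,0,-1,0,0,0,0,0,0])

```text
t: 12.02
tool_pos: [477.8, -83.3, 207.9]
orientation: [-179.9, -0.0, -166.9]
ft_force: [0.7, 0.7, -0.2]
grip_width: 0.4
```

```bash
python3 - <<'E'
from h import *
s=get_state();print(s["t"],s["tool_pos"],s["ft_force"])
im,d=cams.get_image("scene")
a=cv2.resize(im[180:280,190:310,::-1],(480,400),interpolation=cv2.INTER_CUBIC)
im,d=cams.get_image("top")
b=cv2.resize(im[150:270,150:350,::-1],None,fx=1.6,fy=3.3333/2,interpolation=cv2.INTER_CUBIC)
b=cv2.copyMakeBorder(b,0,400-b.shape[0],0,0,cv2.BORDER_CONSTANT)
cv2.imwrite("pics/f.png",np.hstack([a,b])); print(a.shape,b.shape)
t0=np.load("pics/top0.npz")["im"]
cv2.imwrite("pics/diff.png",cv2.absdiff(im,t0))
px=lambda uv:(np.array(uv)/1.5625).astype(int)
for n,c in(("cup",(489,300)),("dish",(280,394)),("bottle",(260,318))):
    u,v=px(c);w=cv2.absdiff(im,t0)[v-18:v+18,u-18:u+18];print(n,w.mean(),w.max())
E
```

```text
12.025 [477.81095708 -83.28253418 207.88996749] [ 0.67832845  0.66961805 -0.15298821]
(400, 480, 3) (400, 320, 3)
cup 7.563014403292181 18
dish 9.402520576131687 17
bottle 7.327160493827161 15
```

View pics/f.png

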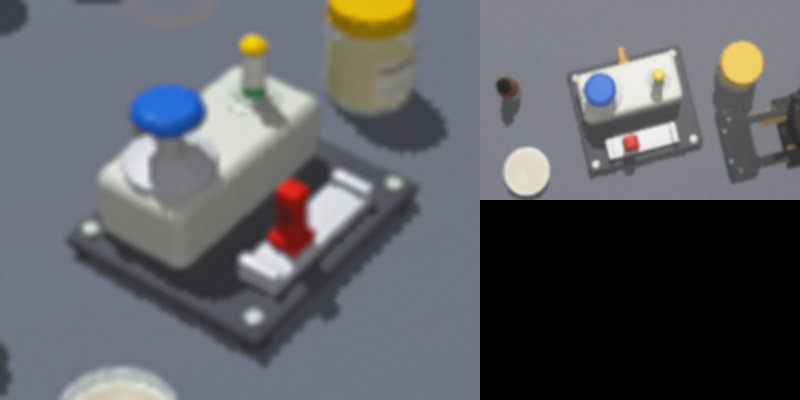

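I check the tab's end position numerically against the stop.

```bash
python3 - <<'E'
from h import *
p=[531.28,108.70,np.radians(13.56)]
def cen(im,n):
    h=cv2.cvtColor(im,cv2.COLOR_RGB2HSV);k=(((h[...,0]<6)|(h[...,0]>174))&(h[...,1]>170)&(h[...,2]>70)).astype(np.uint8)
    m=cams.camera_model(n);u,v=proj(m,P2W(p,[(-56,0,45)]))[0].astype(int)
    M=np.zeros_like(k);M[v-30:v+30,u-35:u+35]=1;y,x=np.nonzero(k*M);return np.array([x.mean(),y.mean()]),len(x)
for n in("top","scene"):
    im,_=cams.get_image(n);m=cams.camera_model(n)
    a,na=cen(np.load(f"pics/{n}0.npz")["im"],n);b,nb=cen(im,n)
    e=[proj(m,P2W(p,[(-56,y,44)]))[0] for y in(-15,15)]
    dv=(e[1]-e[0])/30
    print(n,na,nb,"moved mm",(b-a)@dv/(dv@dv),"y now",15+(b-e[1])@dv/(dv@dv),"y before",15+(a-e[1])@dv/(dv@dv))
    # rail centre from end features left to view
E
```

```text
top 0 0 moved mm nan y now nan y before nan
scene 117 119 moved mm 25.27977672345898 y now 15.219951732154403 y before -10.05982499130458<stdin>:6: RuntimeWarning: Mean of empty slice.
  ret = ret.dtype.type(ret / rcount)
```

The tab is now at y ≈ +15.2 mm, which is shut; it started at -10. Handing in.

```bash
python3 -c "
from plant import ticket,get_state
print(get_state()['t']);print(ticket.finish_job())"
```

```text
12.225
the job is handed in; nothing more can be done
None
```

The pump is primed and shut off, and I handed the job in at 12.2 s. No verdict was reported.

- **Plunger:** I pressed it with closed fingers for four full strokes. Each reached the firm stop (TCP about 107 mm, peak 32–36 N at the fingertips) and was fully released. The fourth stroke moved the pin no further, and the green band showed, so I took the pin as fully out.
- **Shut-off tab:** I then pushed it along its rail until it stopped firmly, where force rose to 11 N with only 0.3 mm of motion. The fingers then backed off and the arm moved away.
- **Last checks:** The scene camera puts the tab at y = +15.2 mm, against +15 mm when shut. The pin is still out, the plunger is up, and the wrist force is about 0. The cup, dish and bottle show no change in the top image.
- **Checks that failed or disagreed:** The same tab check in the top camera failed because the colour mask found no red pixels. My by-eye reading of the tab top in the scene picture came out 2–3 mm short of shut. I relied on the scene centroid and the firm stop instead.

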